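# Feel out the joint that grips the feeler gauge

## Robot

A 7-joint arm with a two-finger parallel gripper is mounted at the origin on the work surface. World frame = base frame: x ahead of the robot, y to its left, z up, the work surface at z = 0. Lengths are in m, angles in rad, forces in N, time in s.
With the tool pointing down it reaches from about 0.425 to 0.875 m from the base axis. Payload 4.7 kg.
Tool frame: the origin (TCP) lies at the very end of the fingers, on their centre line; the grasp point (between the pads) lies 19 mm behind it; z points along the fingers, y is the direction in which the jaws open and shut (so a half turn about z gives the same grasp; the last joint's range is limited). The gripper opens to 87 mm and grips with 3 to 60 N. Pads are 19 mm wide; open, the fingers measure 117 mm over their backs; the gripper's body (75 mm by 190 mm) begins 51 mm behind the grasp point.
Start: joints at [1.288, 0.321, -0.07, 1.45, 0.023, 1.371, -0.057], TCP at [0.19, -0.622, 0.223] pointing down, gripper open.
Joint ranges: [-2.86, 2.86], [-0.3, 2.09], [-1.38, 1.24], [0.06, 2.45], [-1.56, 4.7], [0.09, 2.05], [-2.69, 2.69]. Speed limits (rad/s): [2.57, 2.57, 3.14, 3.14, 3.14, 3.14, 3.14].

## Interface

Orientations are given as a rotation vector (axis times angle).
In Python, from bench import * gives the robot as it stands.
- The arm moves only by the shell command python3 -m jog 'ROWS' [OPENING] [FORCE]. ROWS is JSON, a list of rows, each a list of 4 numbers: the shift along the world's x, y, z in mm, then the turn about the world's z in rad. In form: [[x, y, z, twist], ...]. A call has exactly 8 rows; each row is the pose to reach, as a shift and turn from the pose commanded when the call began; what a row does not reach only later rows make up. A row lasts 1/8 s, in which the tool goes at most 62.5 mm and 10.7 degrees, less where a joint would pass 70% of its speed; a pose out of reach is approached as far as the arm can. A call with a gripper value outside its range is refused whole. OPENING is the opening, from -1 (shut) to 1 (fully open), set as the call begins (- or left out, the last holds). The fingers move at their own pace and stop on an object; FORCE is the grip in N (left out, the last holds). Time passes only in rows, so rows that repeat a pose let the fingers close, or fill a call up. It gives the time, the measured TCP pose, the force and the opening at its end, in the units of the state.
- get_state(): the state, without advancing time (a new reading comes with each control period).
- get_image(name): name is "scene" or "side" or "wrist"; returns a dict with "image" (420x560x3 uint8, red, green, blue), "fx", "fy", "cx", "cy" (pixels), "position" and "rotation" of the camera in the world; the wrist camera has in their place "tool_from_camera" (4x4, takes a point from camera to tool coordinates, whose origin is the TCP and whose axes are the flange's). Camera axes: x right, y down, z forward; pixel columns grow to the right and rows downward; lengths in m; the calibration is good to about 2 mm. A picture is of the moment at which its call begins: read the wrist's pose just before it. There is no depth.
- close_job(): hands the job in, once; it reports no verdict.
The state is a dict: "time": time; "joint_positions": joint angles; "qd": joint speeds; "joint_torque": joint torques, N m; "position": TCP position; "tool_rot": TCP orientation; "ft_force": force on the tool from outside, world axes, zero at the start; "torque": the same for the moment, N m; "grip_width": opening from 0.0 (shut) to 1.0 (fully open).
Only numpy, scipy, OpenCV 4.12 (cv2) and the standard library are available. Lean on these libraries where they do the work, as an engineer would, in place of code of your own. Each camera call takes 0.05 s, during which the arm holds its last target. There are 200 camera calls.

## Task

The three joints in the black marble plinth look alike, but one is slack, one is stuck, and one is sprung to grip a blade with a steady drag. Draw the feeler gauge up out of its stand, slide its blade gently down into the joints to feel which one drags, never forcing it, and leave the gauge standing upright with its blade fully home in the joint that grips it; let go and leave everything else as it is.

Things in the scene. Friction and masses are not known exactly. Their poses are not given: they have to be found in the camera images.
- gauge: feeler gauge standing upright in a wooden stand: steel blade 6 mm thick (y), 24 wide (x), 60 long with a half-round tip edge, under a wooden handle 18 mm thick (y), 28 wide (x), 55 tall. Origin at the middle of the tip edge, z up to the handle, which spans 60 to 115 mm above it. About 0.1 kg. May lean a few degrees in the stand
- stand: fixed brown wooden block, 75 x 55 x 50 mm high, with a loose slot 35 mm deep in its top where the gauge stands at first, tip 15 mm above the table (draw it straight up, 60 mm or more). Origin at the middle of its underside, x along the slot
- plinth: fixed row of black marble blocks, 72 x 262 mm, stone top 75 mm high, with steel strips on top up to 78 mm. Origin on the underside below the middle joint, y along the row. Three joints cross it along x, at y = -70, 0, +70 mm: 60 mm long, open-ended, 45 mm deep to a stone floor. Each lies between a fixed block (its -y side) and a backing block (+y side). Tops are grey, bevels black; all joints look alike
- slot_left (a point): the joint at the row's +y end, point midway between its two stone faces, mid-length, level with the stone top; x along the joint, y across it towards the backing block, z up. In random order one joint is slack (weak spring, under 0.7 N on the blade: hardly any drag), one firm (5 to 7 N on the blade, up to 15 N to start it past the bevels, then a steady drag of several N), one stuck: there the blade stops 6 to 14 mm down
- slot_mid (a point): the joint in the middle of the row, point midway between its two stone faces, mid-length, level with the stone top; x along the joint, y across it towards the backing block, z up. Every joint is 10 mm wide at the stone top, narrowing by even slopes to 4 mm at 12 mm down and below
- slot_right (a point): the joint at the row's -y end, point midway between its two stone faces, mid-length, level with the stone top; x along the joint, y across it towards the backing block, z up. The 6 mm blade enters a joint by pushing the backing block 2 mm to +y (it can give 7 mm); its middle is then 1 mm to +y of this point. The fixed block (-y) does not give
- goblet: bystander: cream onyx goblet, 88 mm across, 110 mm tall; origin under its foot
- bowl: bystander: honey-coloured stone bowl, 90 mm across, 40 mm tall; origin under its foot
- candle_holder: bystander: cream onyx candle holder, 64 mm across, 60 mm tall; origin under its foot
- bark_pot: bystander: dark wooden pot, 72 mm across, 75 mm tall; origin under it
- photo_lamp: bystander: small black photo lamp lying flat, 45 x 97 mm, 36 mm tall; origin under it
- stone_knob: bystander: small reddish stone knob, 48 mm across, 36 mm tall; origin under it
Not all that is in view belongs to the job. There is more than one size of the gauge; the one meant has the size given above.

How it is judged:
By the outcome, as a careful person would: the job done as asked, in the order asked, and still so for the second after the job is handed in, with the robot touching nothing.
It also fails if it takes over 64 s, if anything falls off the work surface, if the arm or the gripper's body presses on something with over 40 N, if the wrist force passes 120 N, or if a joint passes its speed limit or range.

## Working session

There is one attempt and no reset: what is moved stays moved. The work goes in short steps, Python scripts to look and compute and a shell command to move; the robot and the scene stay as the last step left them, time stands still between calls to the robot, and variables do not carry over. Pictures are saved under pics/ and viewed, about 8 in all and at most 12, crops included, and the job is handed in when it is done.

```bash
mkdir -p pics; ls; python3 - <<'E'
from bench import *
import cv2,numpy as np
s=get_state();print(s)
for n in("scene","side"):
    d=get_image(n);cv2.imwrite(f"pics/{n}0.png",d["image"][:,:,::-1]);print(n,{k:v for k,v in d.items() if k!="image"})
    np.savez(f"{n}0.npz",**d)
E
```

```text
pics
{'time': 0.0, 'joint_positions': array([ 1.28809558,  0.32183078, -0.07005933,  1.45167377,  0.02261487,
        1.37081712, -0.05688752]), 'qd': array([ 6.03591360e-04, -5.69672061e-05,  6.96638631e-04,  6.43873570e-04,
        3.35369841e-04,  2.12823539e-03,  4.57803634e-04]), 'joint_torque': array([-4.22207868e-04, -4.91284204e+01, -4.04277295e-01, -3.12526238e+01,
       -6.41124928e-02,  4.37833916e-02,  1.97041340e-04]), 'position': array([ 0.18986772, -0.62106439,  0.2214569 ]), 'tool_rot': array([-3.10517932e+00, -4.64257333e-01,  6.39496183e-04]), 'ft_force': array([-0.75326773, -0.63818602, -0.34030673]), 'torque': array([ 0.03385537,  0.0086478 , -0.00131842]), 'grip_width': 1.0001346730813199}
scene {'fx': 463.70678705195576, 'fy': 463.70678705195576, 'cx': 273.1864366561425, 'cy': 197.36711035994017, 'position': array([1.11254879, 0.27758172, 0.96763877]), 'rotation': array([-1.38990819, -2.37723175,  0.74041531])}
side {'fx': 512.1084621416124, 'fy': 512.1084621416124, 'cx': 267.16747400212375, 'cy': 203.27260973166688, 'position': array([ 0.42208405, -0.82442659,  0.70144214]), 'rotation': array([-2.21587941,  0.19407947, -0.12482017])}
```

View pics/scene0.png

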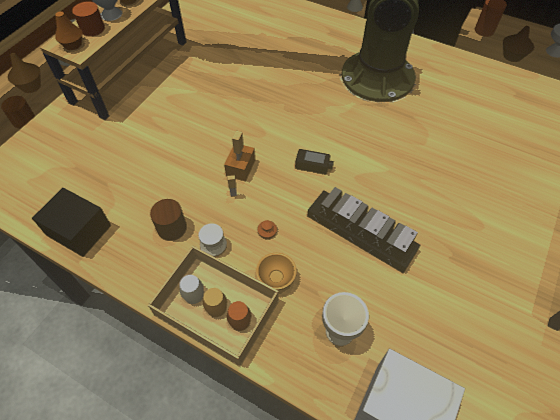

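View pics/side0.png

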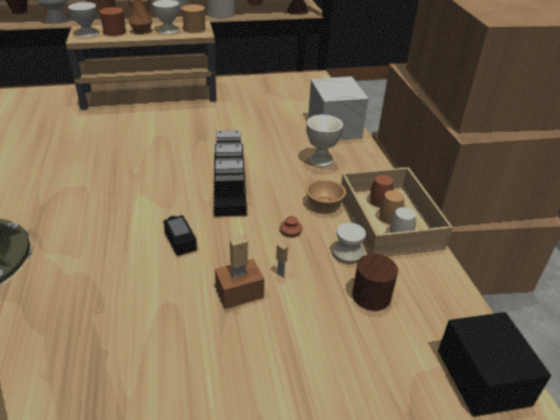

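The scene view shows the stand with the gauge at (238,150), a small decoy gauge at (232,186) and the plinth from (325,200) to (410,250). The side view shows the stand at (240,280), the decoy at (282,260) and the plinth at (229,170). I'll enlarge crops of these.

```bash
cat > h.py <<'E'
import numpy as np,cv2
from scipy.spatial.transform import Rotation as R
def cam(n):
    d=np.load(n+".npz");return d
def plane(d,uv,z):
    p=np.asarray(d["position"]);M=R.from_rotvec(d["rotation"]).as_matrix()
    r=M@[(uv[0]-d["cx"])/d["fx"],(uv[1]-d["cy"])/d["fy"],1];return p+r*(z-p[2])/r[2]
def proj(d,P):
    M=R.from_rotvec(d["rotation"]).as_matrix();c=(np.atleast_2d(P)-d["position"])@M
    return np.c_[d["cx"]+d["fx"]*c[:,0]/c[:,2],d["cy"]+d["fy"]*c[:,1]/c[:,2]]
def tri(d1,u1,d2,u2):
    A=[];b=[]
    for d,uv in((d1,u1),(d2,u2)):
        r=plane(d,uv,0)-d["position"];r/=np.linalg.norm(r);Q=np.eye(3)-np.outer(r,r);A.append(Q);b.append(Q@d["position"])
    return np.linalg.lstsq(np.vstack(A),np.hstack(b),rcond=None)[0]
E
python3 - <<'E'
from h import *
a=cv2.imread("pics/scene0.png");b=cv2.imread("pics/side0.png")
f=lambda im,x,y,w,h,W,H:cv2.resize(im[y:y+h,x:x+w],(W,H),interpolation=cv2.INTER_CUBIC)
top=np.hstack([f(a,300,180,130,100,390,300),f(a,210,125,60,75,240,300),np.zeros((300,10,3),np.uint8)])
bot=np.hstack([f(b,195,120,65,100,195,300),f(b,205,230,100,80,375,300)])
W=800;p=lambda x:np.hstack([x,np.zeros((300,W-x.shape[1],3),np.uint8)])
cv2.imwrite("pics/crops.png",np.vstack([p(top),p(bot)]))
s,d=cam("scene0"),cam("side0")
print(plane(s,(238,150),.05),plane(d,(240,270),.05),tri(s,(238,134),d,(238,239)))
E
```

```text
[ 0.48813993 -0.19039403  0.05      ] [ 0.50845611 -0.17211323  0.05      ] [ 0.50294088 -0.17676323  0.13016906]
```

View pics/crops.png

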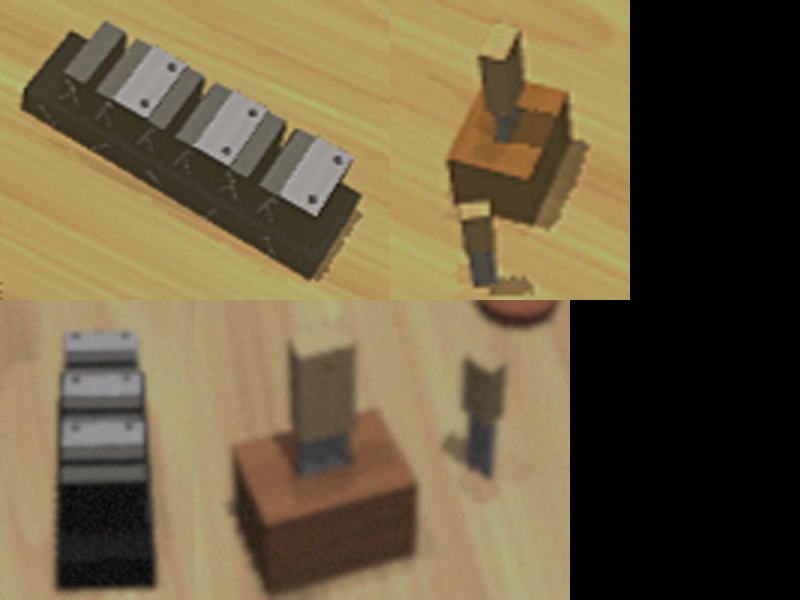

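```bash
python3 - <<'E'
from h import *
from scipy.optimize import least_squares
s,d=cam("scene0"),cam("side0")
S=lambda x,y:(205+(x-195)*100/375,230+(y-300)*80/300)
G=lambda x,y:(210+(x-390)/4,125+y/4)
print("stand top corners side",[plane(d,S(*p),.05).round(4)[:2] for p in((235,447),(377,412),(415,487),(268,523))])
print("scene",[plane(s,G(*p),.05).round(4)[:2] for p in((449,160),(530,179),(568,93))])
print("handle top",tri(s,G(503,43),d,S(322,340)).round(4), "handle top corners side z.13",[plane(d,S(*p),.13).round(4) for p in((290,353),(354,340))])
P=lambda x,y:(195+x/3,120+(y-300)/3)
Q=lambda x,y:(300+x/3,180+y/3)
print("plinth base side",[plane(d,P(*p),0).round(4)[:2] for p in((58,587),(154,587))])
print("base scene",[plane(s,Q(*p),0).round(4)[:2] for p in((22,108),(313,280),(360,200))])
# strips z=.078
print("strips scene",[[plane(s,Q(*p),.078).round(4)[:2] for p in q] for q in(((184,68),(151,118),(145,42)),((267,105),(232,163),(228,85)),((352,158),(317,214),(308,130)))])
print("strips side",[[plane(d,P(*p),.078).round(4)[:2] for p in q] for q in(((63,423),(144,421),(62,450),(144,448)),((64,373),(142,371)),((66,333),(135,332)))])
E
```

```text
stand top corners side [array([ 0.4658, -0.163 ]), array([ 0.5366, -0.1503]), array([ 0.5459, -0.203 ]), array([ 0.4755, -0.2144])]
scene [array([ 0.5461, -0.1935]), array([ 0.5341, -0.141 ]), array([ 0.4624, -0.1562])]
handle top [ 0.5043 -0.1758  0.1255] handle top corners side z.13 [array([ 0.4906, -0.1896,  0.13  ]), array([ 0.52  , -0.1855,  0.13  ])]
plinth base side [array([0.4837, 0.0526]), array([0.5526, 0.0416])]
base scene [array([0.5503, 0.045 ]), array([0.5794, 0.3065]), array([0.4969, 0.3143])]
strips scene [[array([0.503 , 0.1555]), array([0.5564, 0.1519]), array([0.4954, 0.1194])], [array([0.5034, 0.2233]), array([0.5629, 0.2195]), array([0.501 , 0.1908])], [array([0.5161, 0.2945]), array([0.5723, 0.2885]), array([0.5092, 0.2579])]]
strips side [[array([0.5007, 0.1501]), array([0.561 , 0.1436]), array([0.4962, 0.1139]), array([0.5556, 0.1074])], [array([0.5092, 0.2224]), array([0.5702, 0.2162])], [array([0.5176, 0.2855]), array([0.5736, 0.2788])]]
```

```bash
python3 -m jog '[[34,48,4,-0.02],[68,96,8,-0.05],[102,144,12,-0.08],[136,192,16,-0.11],[170,240,20,-0.11],[204,288,24,-0.11],[238,336,28,-0.11],[272,384,30,-0.11]]' 1
python3 -m jog '[[30,40,0,0],[43,60,0,0],[43,60,0,0],[43,60,0,0],[43,60,0,0],[43,60,0,0],[43,60,0,0],[43,60,0,0]]'
python3 - <<'E'
from bench import *
import cv2,numpy as np
s=get_state();d=get_image("wrist");print(s["position"],s["tool_rot"],s["ft_force"],d["tool_from_camera"],d["fx"],d["cx"],d["cy"])
cv2.imwrite("pics/w1.png",d["image"][:,:,::-1])
np.savez("w1.npz",tp=s["position"],tr=s["tool_rot"],**d)
E
```

```text
time: 1.1
position: [0.4628, -0.2359, 0.2526]
tool_rot: [3.127, 0.293, -0.0]
ft_force: [1.3, -0.0, 0.4]
grip_width: 0.998
time: 2.1
position: [0.505, -0.1778, 0.2526]
tool_rot: [3.128, 0.292, 0.0]
ft_force: [0.3, -0.8, -0.2]
grip_width: 0.995
[ 0.50500036 -0.17780343  0.25263787] [3.12778816e+00 2.92465065e-01 2.62736827e-05] [ 0.29578176 -0.83167691 -0.24024013] [[-1.42611304e-03 -9.52191327e-01 -3.05499007e-01  8.38978656e-02]
 [ 9.99998255e-01 -9.89259885e-04 -1.58477067e-03  5.96445813e-04]
 [ 1.20678698e-03 -3.05500734e-01  9.52191076e-01 -1.61561907e-01]
 [ 0.00000000e+00  0.00000000e+00  0.00000000e+00  1.00000000e+00]] 315.4948709344282 278.58909676239773 208.76930893781704
```

View pics/w1.png

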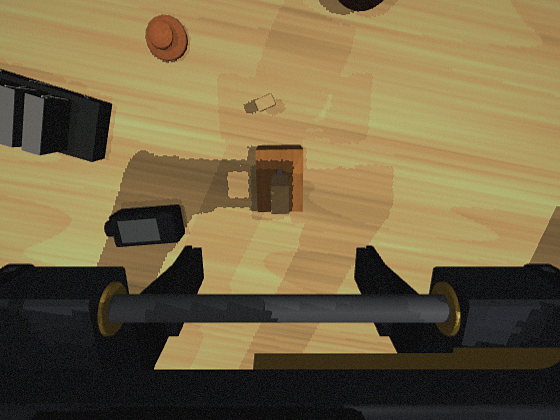

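The wrist view shows the stand top at columns 253-301 and rows 146-212, square to the tool. The handle is at columns 271-293, rows 172-214. I'll check the lean and offsets with an enlarged crop.

```bash
cat >> h.py <<'E'
def wcam(n):
    d=dict(np.load(n+".npz"));T=np.eye(4);T[:3,:3]=R.from_rotvec(d["tr"]).as_matrix();T[:3,3]=d["tp"]
    M=T@d["tool_from_camera"];d["position"]=M[:3,3];d["rotation"]=R.from_matrix(M[:3,:3]).as_rotvec();return d
E
python3 - <<'E'
from h import *
d=wcam("w1");y=np.deg2rad(10.66);ex=np.array([np.cos(y),np.sin(y)]);ey=np.array([-ex[1],ex[0]])
def rel(uv,z):
    p=plane(d,uv,z)[:2];q=p-np.array([.505,-.1778]);return (q@ex*1e3).round(1),(q@ey*1e3).round(1)
for uv in((253,148),(301,148),(302,211)): print("stand",uv,rel(uv,.05))
for uv in((271,214),(292,214),(281.5,187)): print("top",uv,rel(uv,.13))
im=cv2.imread("pics/w1.png")[130:230,215:345]
cv2.imwrite("pics/w1c.png",cv2.resize(im,(780,600),interpolation=cv2.INTER_CUBIC))
E
```

```text
stand (253, 148) (np.float64(39.9), np.float64(29.1))
stand (301, 148) (np.float64(39.9), np.float64(-25.7))
stand (302, 211) (np.float64(-35.8), np.float64(-28.5))
top (271, 214) (np.float64(-12.5), np.float64(7.1))
top (292, 214) (np.float64(-12.5), np.float64(-12.9))
top (281.5, 187) (np.float64(13.9), np.float64(-2.9))
```

View pics/w1c.png

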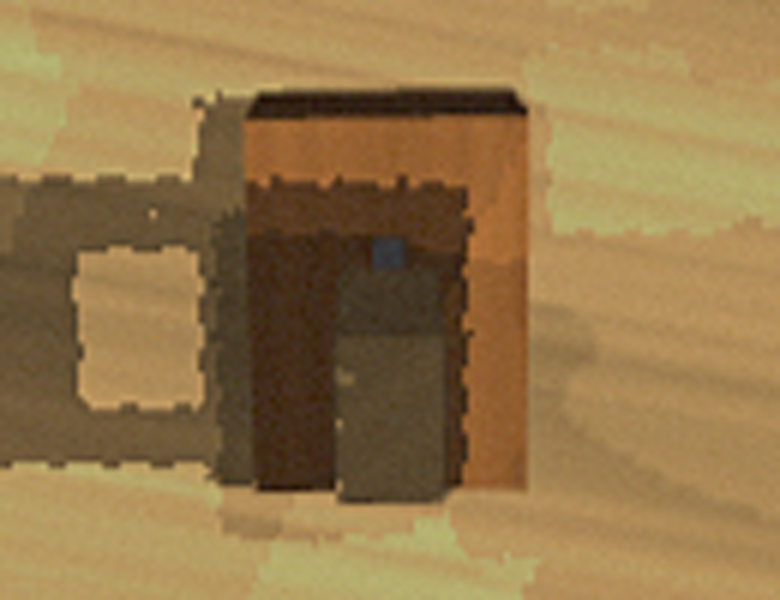

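The gauge top sits about 3 mm to −y of the tool axis, a slight lean, with x centred. I'll descend and grip.

```bash
python3 -m jog '[[0.5,-2.5,-40,0],[0.5,-2.5,-80,0],[0.5,-2.5,-120,0],[0.5,-2.5,-145,0],[0.5,-2.5,-158,0],[0.5,-2.5,-166,0],[0.5,-2.5,-166,0],[0.5,-2.5,-166,0]]' 1
python3 -m jog '[[0,0,0,0],[0,0,0,0],[0,0,0,0],[0,0,0,0],[0,0,0,0],[0,0,0,0],[0,0,0,0],[0,0,0,0]]' -1 40
```

```text
time: 3.15
position: [0.5064, -0.1804, 0.0876]
tool_rot: [3.127, 0.293, 0.002]
ft_force: [0.5, -0.8, 0.3]
grip_width: 1.003
time: 4.15
position: [0.5055, -0.1796, 0.0865]
tool_rot: [-3.127, -0.293, 0.0]
ft_force: [0.0, 0.3, 1.6]
grip_width: 0.203
```

```bash
python3 -m jog '[[0,0,10,0],[0,0,25,0],[0,0,42,0],[0,0,60,0],[0,0,85,0],[0,0,110,0],[0,0,130,0],[0,0,140,0]]'
python3 -m jog '[[2,40,0,-0.05],[4,80,0,-0.1],[6,120,0,-0.15],[8,160,0,-0.2],[8,200,0,-0.25],[8,220,0,-0.29],[8,230,0,-0.29],[8,230,0,-0.29]]'
python3 - <<'E'
from bench import *
import cv2,numpy as np
s=get_state();d=get_image("wrist");print(s["position"],s["tool_rot"],s["ft_force"],s["grip_width"])
np.savez("w2.npz",tp=s["position"],tr=s["tool_rot"],**d)
a=d["image"][:,:,::-1]
d=get_image("side");np.savez("side2.npz",**d)
b=cv2.resize(d["image"][80:290,130:330,::-1],(571,600),interpolation=cv2.INTER_CUBIC)
cv2.imwrite("pics/w2.png",a);cv2.imwrite("pics/s2.png",b)
E
```

```text
time: 5.15
position: [0.5063, -0.1804, 0.2288]
tool_rot: [3.126, 0.293, 0.004]
ft_force: [-0.1, -0.3, -1.2]
grip_width: 0.204
time: 6.15
position: [0.5135, 0.0499, 0.2266]
tool_rot: [3.137, -0.16, -0.0]
ft_force: [-0.3, -0.6, -1.3]
grip_width: 0.207
[0.51350443 0.04992734 0.22660934] [ 3.13720232e+00 -1.59901206e-01 -3.16774664e-04] [-0.26911914 -0.64701555 -1.33442676] 0.20656129499527534
```

View pics/w2.png

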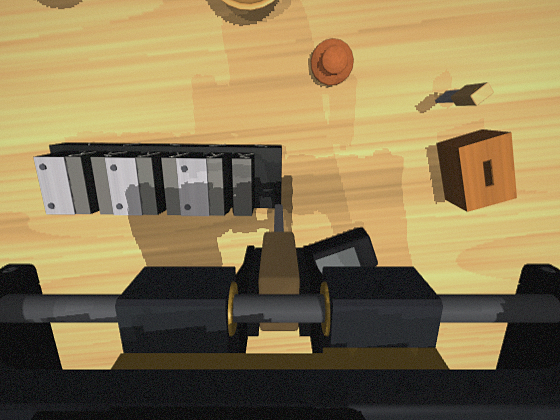

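View pics/s2.png

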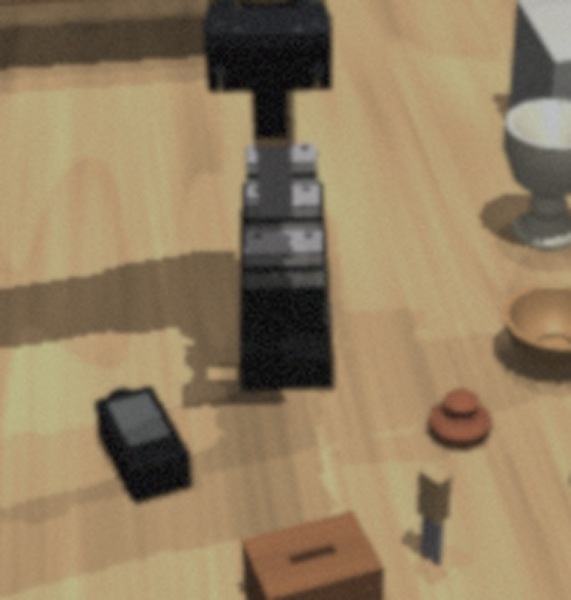

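The wrist view shows the plinth at columns 35-282, rows 145-215, with the gauge held and blade down at (279,195). I'll rectify the plinth top at z = 75 mm from both cameras to locate the joints.

```bash
python3 - <<'E'
from h import *
c=np.array([.530,.177]);yaw=-.110;ex=np.array([np.cos(yaw),np.sin(yaw)]);ey=np.array([-ex[1],ex[0]])
k=2.7;out=[]
for d in(wcam("w2"),cam("scene0"),cam("side0")):
    W,H=790,195
    gx,gy=np.meshgrid((np.arange(W)-W/2)/k/1e3,(H/2-np.arange(H))/k/1e3)  # right = +y, up=+x
    P=np.c_[(c+gy.reshape(-1,1)*ex+gx.reshape(-1,1)*ey),np.full(W*H,.075)]
    uv=proj(d,P).astype(np.float32)
    im=cv2.remap(np.ascontiguousarray(d["image"][:,:,::-1]),uv[:,0].reshape(H,W),uv[:,1].reshape(H,W),cv2.INTER_CUBIC)
    im=np.clip(im.astype(float)*1.6,0,255).astype(np.uint8)
    for y in range(-140,141,10):
        x=int(W/2+y*k);cv2.line(im,(x,0),(x,14 if y%50 else 24),(0,255,255),1)
        if y%50==0:cv2.putText(im,str(y),(x+2,24),0,.4,(0,255,0),1)
    for x in(-36,0,36):
        v=int(H/2-x*k);cv2.line(im,(0,v),(14,v),(0,255,255),1)
    out.append(im)
cv2.imwrite("pics/rect.png",np.vstack(out))
E
```

```text
(no output)
```

View pics/rect.png

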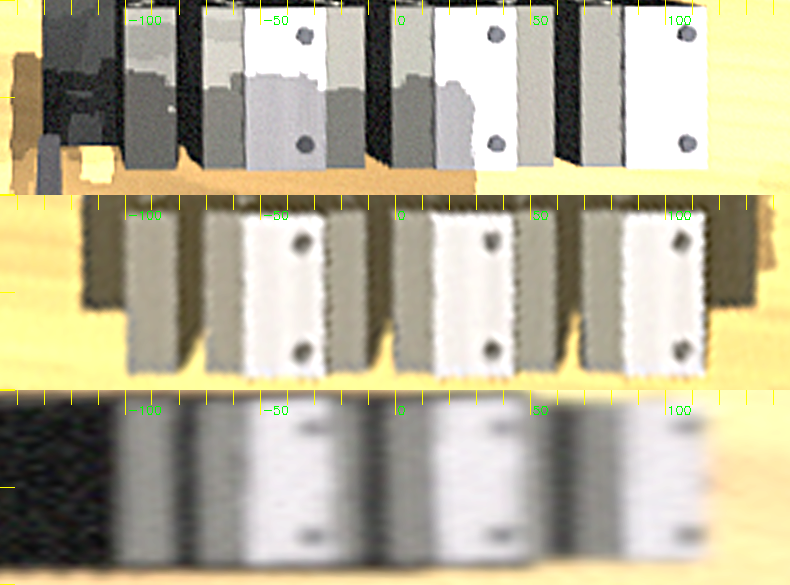

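Both clear views agree. The joints lie about −6 mm along y from my guess, are spaced 70 mm, and the gaps are about 10 mm wide. I'll hover over the right joint and check tip against joint.

```bash
python3 -m jog '[[5,26,0,-0.008],[10,52,0,-0.008],[10,52,-10,-0.008],[10,52,-25,-0.008],[10,52,-40,-0.008],[10,52,-55,-0.008],[10,52,-64,-0.008],[10,52,-66,-0.008]]'
python3 -m jog '[[0,0,0,0],[0,0,0,0],[0,0,0,0],[0,0,0,0],[0,0,0,0],[0,0,0,0],[0,0,0,0],[0,0,0,0]]'
python3 - <<'E'
from h import *
from bench import *
s=get_state();print(s["position"],s["tool_rot"],s["ft_force"])
o=[]
for n in("scene","side"):
    d=get_image(n);np.savez(n+"3.npz",**d)
    u,v=proj(d,[.524,.102,.09])[0].astype(int);print(n,u,v)
    im=d["image"][v-75:v+75,u-50:u+50,::-1];o.append(cv2.resize(im,(400,600),interpolation=cv2.INTER_CUBIC))
cv2.imwrite("pics/h3.png",np.hstack(o))
E
```

```text
time: 7.25
position: [0.5232, 0.1017, 0.1598]
tool_rot: [3.137, -0.175, -0.002]
ft_force: [0.5, 0.8, -0.9]
grip_width: 0.205
time: 8.25
position: [0.5236, 0.1019, 0.1606]
tool_rot: [3.137, -0.175, -0.0]
ft_force: [0.6, -0.5, -1.2]
grip_width: 0.204
[0.52357191 0.10189298 0.16057437] [ 3.13665893e+00 -1.74564554e-01 -1.28576438e-04] [ 0.55723045 -0.52198096 -1.2127563 ]
scene 336 196
side 228 167
```

View pics/h3.png

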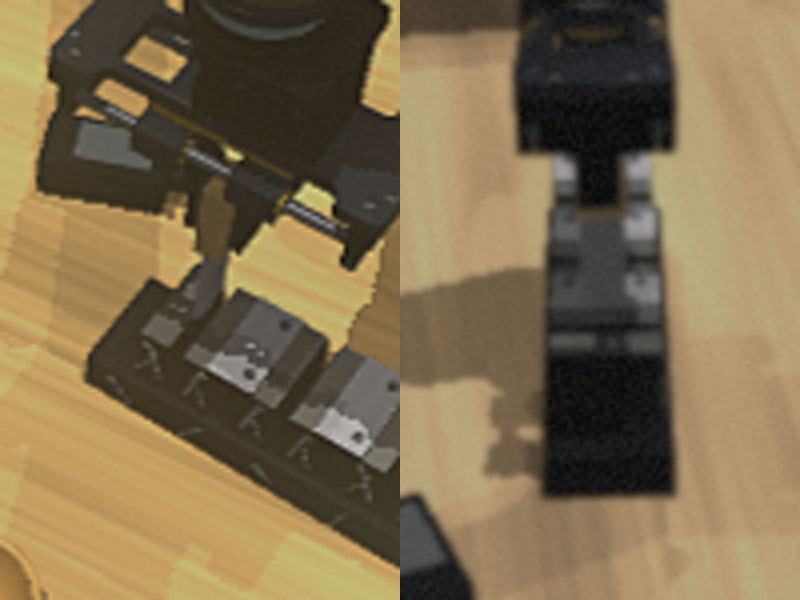

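```bash
python3 - <<'E'
from h import *
d=cam("scene3");e=cam("side3")
yaw=-.111;ex=np.array([np.cos(yaw),np.sin(yaw),0]);ey=np.array([-ex[1],ex[0],0])
t=np.array([.5236,.1019,.1606-.0715])
j=t-.001*ey;j[2]=.075
im=np.ascontiguousarray(d["image"][121:271,286:386,::-1]);im=cv2.resize(im[20:90,10:80],(800,800)[:2],interpolation=cv2.INTER_CUBIC)
k=800/70
f=lambda P:((proj(d,P)-[296,141]+.5)*k).astype(int)
im=np.clip(im*1.5,0,255).astype(np.uint8)
for a,b,c in((t+.012*ex,t-.012*ex,(0,0,255)),(t+.012*ex,t+.012*ex+[0,0,.06],(0,0,255)),(j+.03*ex+.005*ey,j-.03*ex+.005*ey,(0,255,0)),(j+.03*ex-.005*ey,j-.03*ex-.005*ey,(0,255,0))):
    p=f(np.array([a,b]));cv2.line(im,tuple(map(int,p[0])),tuple(map(int,p[1])),c,1)
cv2.imwrite("pics/ov.png",im[150:750])
E
```

```text
(no output)
```

View pics/ov.png

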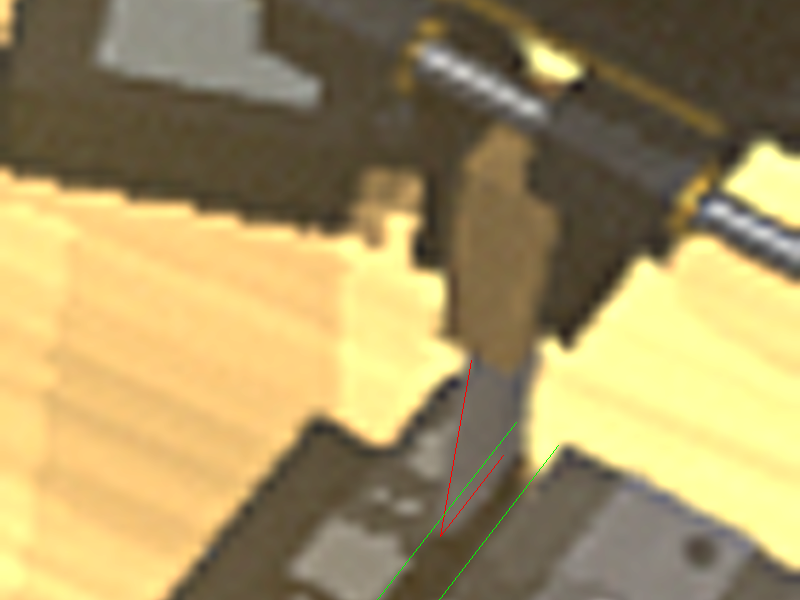

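The overlay shows the predicted joint edges (green) matching the gap. The actual blade sits about 1.2 mm to +y of prediction. I'll shift −1.5 mm and go down to about 4 mm in.

```bash
python3 -m jog '[[-0.2,-1.5,0,0],[-0.2,-1.5,-3,0],[-0.2,-1.5,-6,0],[-0.2,-1.5,-9,0],[-0.2,-1.5,-12,0],[-0.2,-1.5,-14,0],[-0.2,-1.5,-16,0],[-0.2,-1.5,-17,0]]'

```

```text
time: 9.35
position: [0.5234, 0.1004, 0.1435]
tool_rot: [3.137, -0.175, -0.0]
ft_force: [0.1, 0.0, -0.4]
grip_width: 0.2
```

```bash
python3 -m jog '[[0,0,-0.5,0],[0,0,-1,0],[0,0,-1.5,0],[0,0,-2,0],[0,0,-2.5,0],[0,0,-3,0],[0,0,-3,0],[0,0,-3,0]]'

```

```text
time: 10.35
position: [0.5234, 0.1004, 0.1406]
tool_rot: [3.137, -0.175, -0.0]
ft_force: [1.3, -0.1, -0.6]
grip_width: 0.203
```

```bash
python3 -m jog '[[0,0,-0.5,0],[0,0,-1,0],[0,0,-1.5,0],[0,0,-2,0],[0,0,-2,0],[0,0,-2,0],[0,0,-2,0],[0,0,-2,0]]'

```

```text
time: 11.35
position: [0.5234, 0.1005, 0.1386]
tool_rot: [-3.137, 0.175, -0.0]
ft_force: [0.8, 1.1, -1.7]
grip_width: 0.207
```

```bash
python3 -m jog '[[0,0,-0.5,0],[0,0,-1,0],[0,0,-1.5,0],[0,0,-2,0],[0,0,-2,0],[0,0,-2,0],[0,0,-2,0],[0,0,-2,0]]'

```

```text
time: 12.35
position: [0.5235, 0.1008, 0.1367]
tool_rot: [-3.136, 0.174, -0.001]
ft_force: [0.6, 3.7, 1.7]
grip_width: 0.203
```

```bash
python3 -m jog '[[0.1,0.4,0,0],[0.1,0.8,0,0],[0.1,0.8,-0.5,0],[0.1,0.8,-1,0],[0.1,0.8,-1.5,0],[0.1,0.8,-1.5,0],[0.1,0.8,-1.5,0],[0.1,0.8,-1.5,0]]'

```

```text
time: 13.35
position: [0.5235, 0.1013, 0.1351]
tool_rot: [-3.137, 0.174, 0.0]
ft_force: [1.4, 2.8, 0.6]
grip_width: 0.204
```

```bash
python3 -m jog '[[0.1,0.4,-0.5,0],[0.1,0.4,-1,0],[0.1,0.4,-1.5,0],[0.1,0.4,-2,0],[0.1,0.4,-2.5,0],[0.1,0.4,-3,0],[0.1,0.4,-3.5,0],[0.1,0.4,-4,0]]'

```

```text
time: 14.35
position: [0.5236, 0.102, 0.1311]
tool_rot: [-3.136, 0.174, -0.0]
ft_force: [1.2, 4.2, 2.2]
grip_width: 0.21
```

```bash
python3 -m jog '[[0,0.5,0,0],[0,0.8,-1,0],[0,0.8,-2,0],[0,0.8,-3,0],[0,0.8,-4,0],[0,0.8,-5,0],[0,0.8,-6,0],[0,0.8,-7,0]]'

```

```text
time: 15.35
position: [0.5235, 0.1022, 0.124]
tool_rot: [3.136, -0.175, -0.0]
ft_force: [0.3, 2.1, 0.1]
grip_width: 0.205
```

```bash
python3 -m jog '[[0,0.5,0,0],[0,0.5,-1,0],[0,0.5,-2,0],[0,0.5,-3,0],[0,0.5,-4,0],[0,0.5,-5,0],[0,0.5,-6,0],[0,0.5,-7,0]]'
python3 -m jog '[[0,0,4,0],[0,0,9,0],[0,0,16,0],[0,0,26,0],[0,0,36,0],[0,0,44,0],[0,0,48,0],[0,0,48,0]]'

```

```text
time: 16.35
position: [0.5235, 0.1026, 0.1169]
tool_rot: [3.136, -0.175, -0.0]
ft_force: [1.3, 0.0, -0.5]
grip_width: 0.203
time: 17.35
position: [0.5237, 0.1029, 0.1654]
tool_rot: [3.137, -0.175, 0.001]
ft_force: [0.3, -0.3, -0.8]
grip_width: 0.207
```

The right joint is slack: no drag at 29 mm down, and the forces vanish when centred. Next is the middle joint.

```bash
python3 -m jog '[[4,35,0,0],[7.7,69,0,0],[7.7,69,0,0],[7.7,69,-6,0],[7.7,69,-12,0],[7.7,69,-17,0],[7.7,69,-20,0],[7.7,69,-22,0]]'
python3 -m jog '[[0,0,-0.5,0],[0,0,-1,0],[0,0,-1.5,0],[0,0,-2,0],[0,0,-2.5,0],[0,0,-3,0],[0,0,-3,0],[0,0,-3,0]]'

```

```text
time: 18.35
position: [0.5313, 0.1716, 0.1429]
tool_rot: [3.137, -0.175, -0.0]
ft_force: [0.2, -0.5, -0.1]
grip_width: 0.208
time: 19.35
position: [0.5313, 0.1719, 0.1401]
tool_rot: [3.137, -0.175, -0.0]
ft_force: [0.7, -0.4, -1.0]
grip_width: 0.205
```

```bash
python3 -m jog '[[0,0,-0.3,0],[0,0,-0.6,0],[0,0,-1,0],[0,0,-1.3,0],[0,0,-1.6,0],[0,0,-2,0],[0,0,-2,0],[0,0,-2,0]]'

```

```text
time: 20.35
position: [0.5313, 0.1715, 0.1381]
tool_rot: [3.136, -0.175, 0.0]
ft_force: [0.3, -1.8, 1.1]
grip_width: 0.201
```

```bash
python3 -m jog '[[0,0,-0.2,0],[0,0,-0.4,0],[0,0,-0.6,0],[0,0,-0.8,0],[0,0,-1,0],[0,0,-1,0],[0,0,-1,0],[0,0,-1,0]]'

```

```text
time: 21.35
position: [0.5314, 0.1718, 0.1372]
tool_rot: [3.136, -0.175, 0.0]
ft_force: [0.0, -3.8, 2.5]
grip_width: 0.203
```

```bash
python3 -m jog '[[0,0,-0.2,0],[0,0,-0.4,0],[0,0,-0.6,0],[0,0,-0.8,0],[0,0,-1,0],[0,0,-1,0],[0,0,-1,0],[0,0,-1,0]]'

```

```text
time: 22.35
position: [0.5313, 0.1718, 0.1361]
tool_rot: [3.137, -0.175, 0.0]
ft_force: [-1.0, -4.4, 3.0]
grip_width: 0.203
```

```bash
python3 -m jog '[[0,0,-0.2,0],[0,0,-0.4,0],[0,0,-0.6,0],[0,0,-0.8,0],[0,0,-1,0],[0,0,-1.2,0],[0,0,-1.2,0],[0,0,-1.2,0]]'

```

```text
time: 23.35
position: [0.5313, 0.1718, 0.1349]
tool_rot: [3.137, -0.175, -0.0]
ft_force: [-0.4, -4.3, 3.4]
grip_width: 0.205
```

```bash
python3 -m jog '[[0,0,-0.2,0],[0,0,-0.4,0],[0,0,-0.6,0],[0,0,-0.8,0],[0,0,-1,0],[0,0,-1.2,0],[0,0,-1.2,0],[0,0,-1.2,0]]'

```

```text
time: 24.35
position: [0.5313, 0.1718, 0.1337]
tool_rot: [3.137, -0.175, -0.0]
ft_force: [0.1, -4.0, 3.8]
grip_width: 0.202
```

```bash
python3 -m jog '[[0,0,-0.3,0],[0,0,-0.6,0],[0,0,-0.9,0],[0,0,-1.2,0],[0,0,-1.5,0],[0,0,-1.8,0],[0,0,-2,0],[0,0,-2,0]]'

```

```text
time: 25.35
position: [0.5313, 0.172, 0.1316]
tool_rot: [-3.137, 0.174, 0.0]
ft_force: [-0.6, -5.1, 3.1]
grip_width: 0.206
```

```bash
python3 -m jog '[[0,0,-0.5,0],[0,0,-1,0],[0,0,-1.5,0],[0,0,-2,0],[0,0,-2.5,0],[0,0,-3,0],[0,0,-3.5,0],[0,0,-4,0]]'

```

```text
time: 26.35
position: [0.5312, 0.172, 0.1276]
tool_rot: [-3.137, 0.174, 0.0]
ft_force: [-0.8, -3.6, 1.8]
grip_width: 0.203
```

It goes past 14 mm with a steady drag, and the side force is the spring leaning on the arm. I'll ease −y so the fixed face carries it, and go on.

```bash
python3 -m jog '[[0,-0.4,0,0],[0,-0.8,-1,0],[0,-0.8,-2,0],[0,-0.8,-3,0],[0,-0.8,-4,0],[0,-0.8,-5,0],[0,-0.8,-6,0],[0,-0.8,-7,0]]'

```

```text
time: 27.35
position: [0.5316, 0.1718, 0.1209]
tool_rot: [-3.136, 0.174, -0.001]
ft_force: [-0.0, 1.0, 5.2]
grip_width: 0.202
```

```bash
python3 -m jog '[[0,0,-1,0],[0,0,-2,0],[0,0,-3,0],[0,0,-4,0],[0,0,-5,0],[0,0,-6,0],[0,0,-7,0],[0,0,-8,0]]'

```

```text
time: 28.35
position: [0.5316, 0.1718, 0.113]
tool_rot: [-3.136, 0.174, -0.001]
ft_force: [-0.7, -0.6, 6.7]
grip_width: 0.206
```

The steady drag is about 7 N against none in the right joint, so the middle joint grips. I'll carry on to the floor with care.

```bash
python3 -m jog '[[0,0,-1,0],[0,0,-2,0],[0,0,-3,0],[0,0,-4,0],[0,0,-5,0],[0,0,-6,0],[0,0,-7,0],[0,0,-8,0]]'
python3 -m jog '[[0,0,-0.4,0],[0,0,-0.8,0],[0,0,-1.2,0],[0,0,-1.6,0],[0,0,-2,0],[0,0,-2,0],[0,0,-2,0],[0,0,-2,0]]'

```

```text
time: 29.35
position: [0.5317, 0.1718, 0.1051]
tool_rot: [-3.136, 0.174, -0.002]
ft_force: [-1.2, 0.3, 5.2]
grip_width: 0.204
time: 30.35
position: [0.5316, 0.1718, 0.103]
tool_rot: [-3.136, 0.174, -0.001]
ft_force: [0.6, -0.1, 5.0]
grip_width: 0.207
```

```bash
python3 -m jog '[[0,0,-0.2,0],[0,0,-0.4,0],[0,0,-0.6,0],[0,0,-0.8,0],[0,0,-1,0],[0,0,-1,0],[0,0,-1,0],[0,0,-1,0]]'

```

```text
time: 31.35
position: [0.5316, 0.1718, 0.1021]
tool_rot: [-3.136, 0.174, -0.001]
ft_force: [-0.3, 0.6, 5.1]
grip_width: 0.204
```

```bash
python3 -m jog '[[0,0,-0.2,0],[0,0,-0.4,0],[0,0,-0.6,0],[0,0,-0.8,0],[0,0,-1,0],[0,0,-1,0],[0,0,-1,0],[0,0,-1,0]]'

```

```text
time: 32.35
position: [0.5317, 0.1719, 0.1014]
tool_rot: [-3.136, 0.174, -0.002]
ft_force: [-0.9, 0.5, 8.9]
grip_width: 0.207
```

```bash
python3 -m jog '[[0,0,-0.2,0],[0,0,-0.4,0],[0,0,-0.6,0],[0,0,-0.6,0],[0,0,-0.6,0],[0,0,-0.6,0],[0,0,-0.6,0],[0,0,-0.6,0]]'

```

```text
time: 33.35
position: [0.5317, 0.1719, 0.1014]
tool_rot: [-3.136, 0.174, -0.002]
ft_force: [-1.0, -0.7, 11.0]
grip_width: 0.205
```

The floor is reached: the force rises while z holds at 0.1014, and 0.1015 was expected. Now relax, release and rise.

```bash
python3 -m jog '[[0,0,0.4,0],[0,0,0.4,0],[0,0,0.4,0],[0,0,0.4,0],[0,0,0.4,0],[0,0,0.4,0],[0,0,0.4,0],[0,0,0.4,0]]'
python3 -m jog '[[0,0,0,0],[0,0,0,0],[0,0,0,0],[0,0,0,0],[0,0,0,0],[0,0,0,0],[0,0,0,0],[0,0,0,0]]' 0.3
python3 -m jog '[[0,0,5,0],[0,0,15,0],[0,0,30,0],[0,0,50,0],[0,0,75,0],[0,0,100,0],[0,0,120,0],[0,0,120,0]]'
python3 -m jog '[[-20,-40,10,0],[-40,-90,10,0],[-50,-140,10,0],[-50,-190,10,0],[-50,-230,10,0],[-50,-260,10,0],[-50,-260,10,0],[-50,-260,10,0]]'
python3 - <<'E'
from h import *
from bench import *
o=[]
for n in("scene","side"):
    d=get_image(n);np.savez(n+"4.npz",**d)
    u,v=proj(d,[.531,.172,.1])[0].astype(int);print(n,u,v)
    im=d["image"][v-60:v+60,u-40:u+40,::-1];o.append(cv2.resize(im,(400,600),interpolation=cv2.INTER_CUBIC))
    ey=np.array([.11,.994]);t=np.array([.5317,.1719])
    print(proj(d,[[*t,.145],[*t,.09],[*t,.075]]).round(1))
cv2.imwrite("pics/f4.png",np.hstack(o));cv2.imwrite("pics/full4.png",np.load("scene4.npz")["image"][:,:,::-1])
E
```

```text
time: 34.35
position: [0.5317, 0.1719, 0.1014]
tool_rot: [-3.136, 0.174, -0.002]
ft_force: [-1.4, 0.1, 9.1]
grip_width: 0.203
time: 35.35
position: [0.5313, 0.1711, 0.1005]
tool_rot: [3.137, -0.175, 0.0]
ft_force: [-0.2, 0.3, 0.7]
grip_width: 0.646
time: 36.35
position: [0.5323, 0.1716, 0.2227]
tool_rot: [-3.136, 0.175, -0.006]
ft_force: [0.7, 0.3, 0.2]
grip_width: 0.65
time: 37.35
position: [0.481, -0.0877, 0.2299]
tool_rot: [-3.136, 0.173, 0.002]
ft_force: [0.6, 0.3, -0.1]
grip_width: 0.647
scene 364 209
[[367.7 198.2]
 [363.8 212. ]
 [362.8 215.6]]
side 227 146
[[227.7 128.9]
 [228.4 150.3]
 [228.5 155.9]]
```

View pics/f4.png

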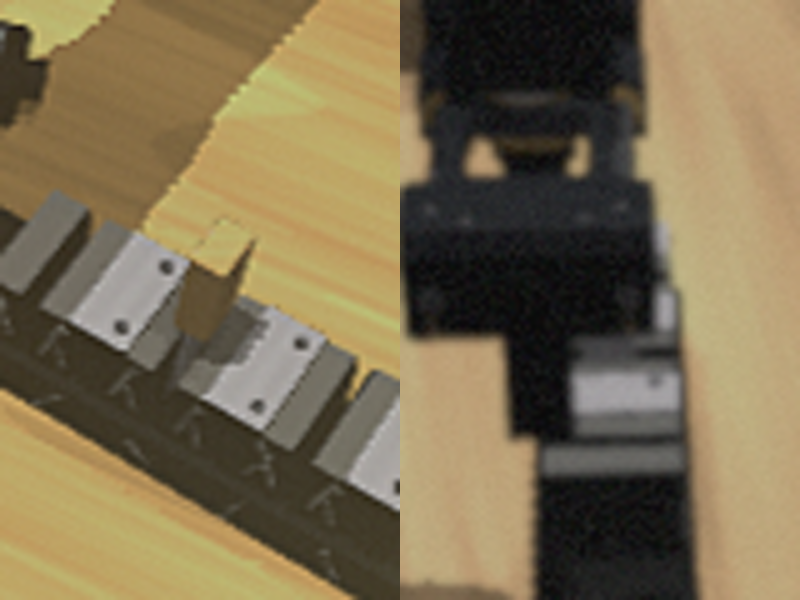

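The scene crop shows the gauge upright in the middle joint, its handle just above the strips. The handle top is at about (370,197) and was predicted at (368,198) for a fully seated blade. The side view is blocked by the arm.

```bash
python3 -c "
from bench import *
print(get_state()['ft_force']);print(close_job())"
```

```text
[ 0.56723593 -0.25257387 -0.5877777 ]
the job is handed in; nothing more can be done
None
```

The feeler gauge is standing upright with its blade fully home in the middle joint, and I've handed the job in. Only the verdict is unknown, since handing in reports none.

- **Right joint:** I drew the gauge up out of its stand and tried this joint first. It was slack, with no measurable drag about 29 mm down once the blade was centred.
- **Middle joint:** the blade went past the bevels with no stop and then dragged steadily at about 6 to 7 N, so this is the joint that grips. It reached the floor with the tool at 0.1014 m, where 0.1015 m was expected. The highest force I read was 11 N, on the floor.
- **Left joint:** I did not try it, because the middle joint could be neither slack nor stuck.

After I let go, the gripper was clear and the wrist force was near zero. The last scene view showed the gauge upright in the middle joint, with its handle top within about 2 px of where a seated blade should put it. The arm blocked the side camera, so that check could not confirm it. I did not check the bystanders again after the move. About 37 s of the 64 s were used.

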